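# Latch the gate of the ring case

### The arm

A 6-joint arm with a two-finger parallel gripper is mounted at the origin on a cart in front of the work surface, level with it; the furniture and walls round the work are solid. World frame = base frame: x ahead of the robot, y to its left, z up, the work surface at z = 0. Lengths are in mm, angles in rad, forces in N, time in s.
With the tool pointing down it reaches from about 350 to 775 mm from the base axis. Payload 7.3 kg.
Tool frame: the origin (TCP) lies between the finger pads; the fingertips stand bot.tips_ahead ahead of it and the grasp point (between the pads) lies 6 mm ahead of it (bot.tips_ahead is the distance from the TCP to the fingertips, in mm); z points along the fingers, y is the line along which they close (so a half turn about z gives the same grasp; the last joint's range is limited). The gripper opens to 92 mm and grips with 3 to 60 N. Pads are 19 mm wide; open, the fingers measure 130 mm over their backs; the gripper's body (75 mm by 190 mm) begins 47 mm behind the grasp point.
Start: joints at [-1.31, 0.342, 1.524, -0, 1.275, -0.146], TCP at [207.752, -482.167, 218.841] pointing down, gripper open.
Joint ranges: [-2.53, 2.53], [-0.77, 2.02], [0.04, 2.7], [-1, 4.14], [0.28, 2.66], [-3.11, 3.11]. Speed limits (rad/s): [2.57, 2.57, 3.14, 3.14, 3.14, 3.14].

### API

Orientations are given as [roll, pitch, yaw] about the fixed x, y, z axes, in that order (R = Rz(yaw) Ry(pitch) Rx(roll)).
In Python, from plant import bot gives the robot as it stands. The module is installed in compiled form; this text tells all that it offers.
- The arm moves only by the tool step_arm, never from a script. Its argument "targets" is one flat list of numbers, 7 for each row, row after row: the opening, from 0 (shut) to 1 (fully open), then the shift along the tool's x, y, z each as a share of 100 mm, from -1 to 1, then the turn, a rotation vector about the tool's x, y, z each as a share of pi/4 rad, from -1 to 1. A call has 1 to 20 rows; each row is the pose to reach, as a shift and turn from the pose commanded when the call began, along the tool's axes at that moment; what a row does not reach only later rows make up. A row lasts 1/8 s, in which the tool goes at most 62.5 mm and 10.7 degrees, less where a joint would pass 70% of its speed; a pose out of reach is approached as far as the arm can. A call with a number of a shift or a turn outside -1 to 1 is refused whole. A call with a gripper value outside its range is refused whole. The fingers move at their own pace and stop on an object; the grip force is fixed at half the most. Time passes only in rows, so rows that repeat a pose let the fingers close. It gives the time, the measured TCP pose, the force, the opening and the grip force at its end, in the units of the state.
- bot.get_obs(): the state, without advancing time (a new reading comes with each control period).
- bot.capture(name): name is "scene" or "side" or "wrist"; returns (picture, depth): 480x640x3 uint8, blue, green, red; 480x640 float32, mm along the optical axis (not along the pixel's ray), 0 where there is no reading.
- bot.camera_info(name): a dict with "fx", "fy", "cx", "cy" (pixels), "camera_from_world" (4x4, takes a point from world to camera coordinates); the wrist camera has in their place "hand_eye" (4x4, takes a point from camera to tool coordinates, whose origin is the TCP and whose axes are the flange's). Camera axes: x right, y down, z forward; pixel columns grow to the right and rows downward; lengths in mm; the calibration is good to about 2 mm. A picture is of the moment at which its call begins: read the wrist's pose just before it. camera_info takes no time and is no camera call.
- bot.close_job(): hands the job in; it is judged then, once.
The state is a dict: "time": time; "joint_positions": joint angles; "dq": joint speeds; "tau": joint torques, N m; "tool_pos": TCP position; "tcp_rot": TCP orientation; "contact_force": force on the tool from outside, world axes, zero at the start; "moment": the same for the moment, N m; "grip_width": finger opening in mm; "finger_force": force on a finger pad.
Only numpy, scipy, OpenCV 4.12 (cv2) and the standard library are available. Lean on these libraries where they do the work, as an engineer would, in place of code of your own. Each camera call takes 0.05 s, during which the arm holds its last target. There are 200 camera calls.

### The job

Close up the little ring case: lift the brass drop bar of its gate by the black knob, swing the gate shut with the bar held up, press it gently home against its spring buffer and let the bar drop down behind the catch, so that the gate stays shut when you let go. Force nothing, and leave the other things on the table and the ring boxes in the case where they are.

Things in the scene. Friction and masses are not known exactly. Their poses are not given: they have to be found in the camera images.
- gate_hinge (a point): Point on the gate's upright hinge axis, 85 mm up. x points level into the case, square to the shut gate (the way its free end moves in shutting), y from latch post to hinge, z up; does not turn with the gate. The case is fixed: dark wood and clear panes, 118 mm high, 270 wide, 110 deep, open on top, gateway towards the robot.
- gate (a joint): Gate angle, rad: 0 about shut, grows as the free edge swings out of the case (to -x of gate_hinge). Leaf 12 mm thick, top 112 mm above the table, free edge 218 mm from the hinge axis. Little friction (under 1 N at the knob), stays where left. Latched it stands between -0.05 and 0.055, depending on where the strike sits; stopped in front of the catch, above 0.07.
- bar (a joint): Angle of the brass drop bar on the gate's front, rad: 0 level in its rest, grows as the free end rises (at most 0.5); falls by its own weight (about 1.2 N). Bar 16 mm high, 8 thick, front face 18 mm before the gate's mid-plane, tip 168 mm past the pivot, 35 mm beyond the gate's free edge. Passes over the catch when raised to 0.13 or more.
- bar_pivot (a point): The bar's pivot on the gate's front, 85 mm from the hinge axis along the gate, 85 mm above the table; it turns the bar about the gate's normal. Axes turn with the gate: x square to the leaf, into the case when shut; y towards the hinge; z up.
- knob (a point): Middle of the bar's black knob: a pin 14 mm thick, 44 long, sticking out square from the bar's front, end disc 20 mm wide, 5 thick. x along the pin towards the gate, y along the bar to its pivot. 85 mm from the pivot, 85 mm above the table while the bar is down; 42 mm before the gate's mid-plane. Gate shut: at [-0.042, -0.170, 0] from gate_hinge in its axes.
- latch_post: Wooden post at the free side of the gateway, 22x20x118 mm; front face 4 mm behind the origin at its foot, axes as gate_hinge (at [0, -0.233, -0.085] from it). It carries the steel strike in one piece: catch nose and, behind the gate, a red spring buffer. Neither strike, buffer nor post may be loaded with more than 12 N.
- catch_drawn (a point): Where the catch nose is drawn: middle of the top of a square upright steel nose 18 mm wide (y), 18 thick (x), top 94 mm above the table, axes as gate_hinge. The bar must drop down on its far side (+x). The real strike is screwed through slots and sits up to 10 mm farther in or out along x; this is not reported and must be felt or seen.
- buffer_drawn (a point): Tip of the red damped buffer as drawn (shifts with the strike), 209 mm from the hinge axis, meets the back of the gate's free edge. Pushing the gate in: 3 N at once, then 0.7 N per mm (1.23 times that at the knob); after 3 mm the bar is clear behind the nose and can drop; 3.5 mm later a hard stop. Let go before the bar is down, the gate springs out and the bar misses.
- blue_box: Small blue ring box, 55x52x45 mm, standing in the case; origin at the centre of its underside.
- brown_box: Small brown ring box, 55x52x45 mm, standing in the case; origin at the centre of its underside.
- red_box: Small red ring box, 55x52x45 mm, on the table; origin at the centre of its underside.
- jar: White jar with blue cap, 58 mm wide, 82 high, on the table; origin at the centre of its underside.
- loupe: Folding loupe, silver and black, 35x29x14 mm, lying on the table; origin at the centre of its underside.

How it is judged:
By the outcome, as a careful person would: the job done as asked, in the order asked, and still so for the second after the job is handed in, with the robot touching nothing.
It also fails if it takes over 67 s, if anything falls off the work surface, if the arm or the gripper's body presses on something with over 40 N, if the wrist force passes 120 N, or if a joint passes its speed limit or range.

## Working session

There is one attempt and no reset: what is moved stays moved. The work goes in short steps, Python scripts to look and compute and a tool call to move; the robot and the scene stay as the last step left them, time stands still between calls to the robot, and variables do not carry over. Pictures are saved under pics/ and viewed, at most 10 in all, crops included, and the job is handed in when it is done.

Besides the shell and the picture viewer there is one more tool, called after ">>>" as a command line: name --argument value ..., lists and objects as JSON in quotes. step_arm: Moves the arm, as the interface text tells. Shift numbers are shares of 100 mm and turn numbers shares of pi/4 rad, none past 1 either way. Its arguments: {"type":"object","properties":{"targets":{"type":"array"}},"required":["targets"]}

```bash
mkdir -p pics; python3 - <<'E'
from plant import bot
import cv2,numpy as np
o=bot.get_obs();print({k:np.round(v,3).tolist() for k,v in o.items()},bot.tips_ahead)
for n in("scene","side"):
    p,d=bot.capture(n);cv2.imwrite(f"pics/{n}0.png",p);np.save(f"pics/{n}0.npy",d)
    i=bot.camera_info(n);print(n,i)
print(bot.camera_info("wrist"))
E
```

```text
{'time': 0.0, 'joint_positions': [-1.31, 0.343, 1.525, -0.0, 1.275, -0.146], 'dq': [-0.0, 0.001, -0.0, -0.002, -0.001, -0.001], 'tau': [0.003, -43.124, -24.422, 0.072, 0.056, -0.0], 'tool_pos': [207.62, -481.739, 218.136], 'tcp_rot': [-3.14, -0.0, 0.407], 'contact_force': [-0.203, -0.866, 0.314], 'moment': [-0.056, -0.009, 0.023], 'finger_force': 0.0, 'grip_width': 91.799} 25.0
scene {'fx': 566.3551096397407, 'fy': 566.3551096397407, 'cx': 327.7023926528366, 'cy': 244.2845649603793, 'camera_from_world': array([[ 5.66169806e-01, -8.24240348e-01,  8.92184210e-03,
        -2.35084703e+02],
       [-4.46474554e-01, -3.15745408e-01, -8.37236711e-01,
         3.69071402e+02],
       [ 6.92901309e-01,  4.70034771e-01, -5.46767858e-01,
         8.50146132e+02],
       [ 0.00000000e+00,  0.00000000e+00,  0.00000000e+00,
         1.00000000e+00]])}
side {'fx': 592.1378473603489, 'fy': 592.1378473603489, 'cx': 309.69493273762487, 'cy': 238.80274437141506, 'camera_from_world': array([[-9.74383864e-01, -2.24223515e-01, -1.73176479e-02,
         6.18334157e+02],
       [-1.40280350e-01,  6.66173767e-01, -7.32484768e-01,
         5.38172903e+01],
       [ 1.75776872e-01, -7.11292013e-01, -6.80563122e-01,
         1.11822544e+03],
       [ 0.00000000e+00,  0.00000000e+00,  0.00000000e+00,
         1.00000000e+00]])}
{'fx': 388.11946053013776, 'fy': 388.11946053013776, 'cx': 316.20661850194847, 'cy': 237.62563300683956, 'hand_eye': array([[ 1.20481757e-03, -9.52172243e-01, -3.05559435e-01,
         8.35368186e+01],
       [ 9.99999179e-01,  1.01380266e-03,  7.83814218e-04,
         5.10376827e-01],
       [-4.36549174e-04, -3.05560128e-01,  9.52172683e-01,
        -1.66430239e+02],
       [ 0.00000000e+00,  0.00000000e+00,  0.00000000e+00,
         1.00000000e+00]])}
```

View pics/scene0.png

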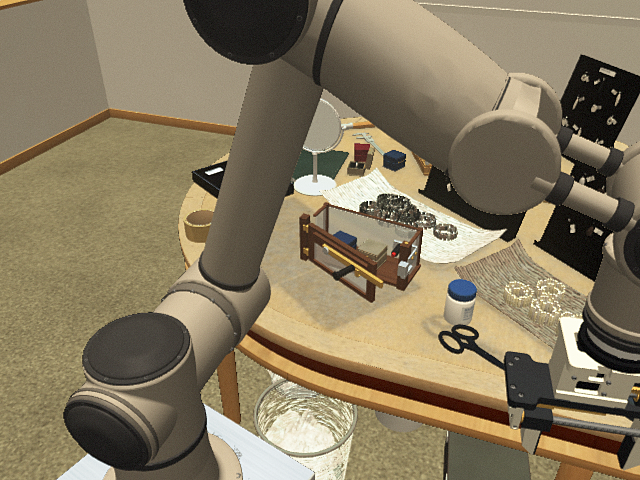

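View pics/side0.png

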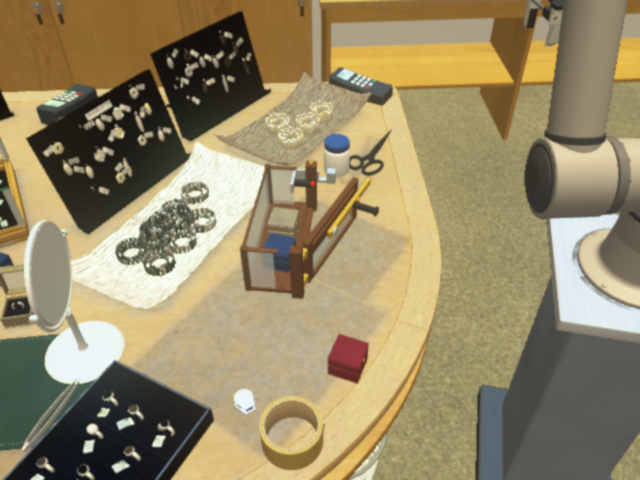

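The scene view shows the case at about (360,250), with the gate ajar and the knob near (343,272). In the side view the hinge post is near (297,270), the latch post near (311,183) and the knob near (370,209). I'll enlarge both.

```bash
python3 - <<'E'
import cv2,numpy as np
a=cv2.imread("pics/scene0.png")[190:310,290:440];b=cv2.imread("pics/side0.png")[145:305,230:390]
cv2.imwrite("pics/c1.png",cv2.resize(a,None,fx=5,fy=5,interpolation=cv2.INTER_CUBIC))
cv2.imwrite("pics/c2.png",cv2.resize(b,(600,600),interpolation=cv2.INTER_CUBIC))
E
```

```text
(no output)
```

View pics/c1.png

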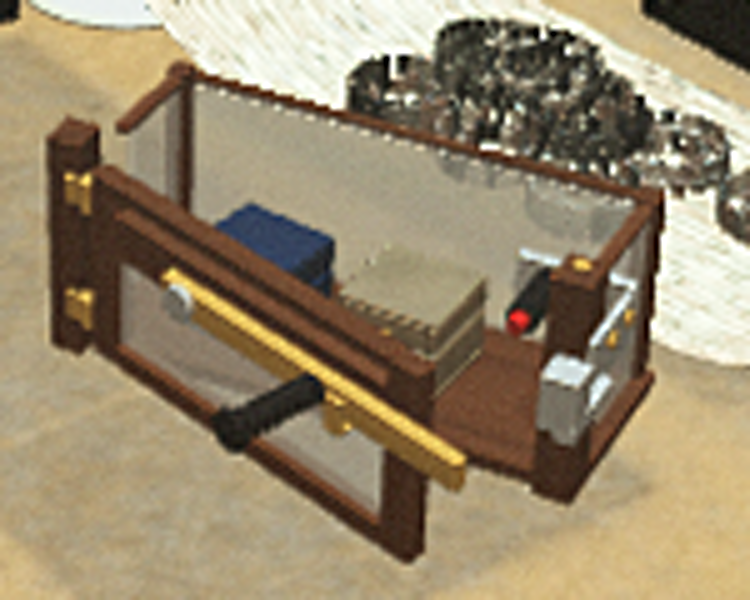

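View pics/c2.png

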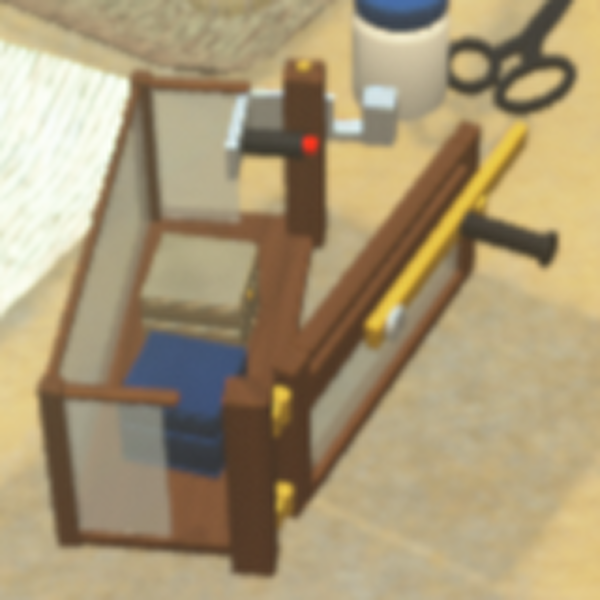

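The crops are clear: post finial at scene crop (583,264) and side crop (305,66), nose top at (570,368) and (380,94), knob end at (232,430) and (548,247), bar tip at (460,472) and (521,132), and red buffer tip at (517,321) and (311,144). Next I'll triangulate these and fit the case pose.

```bash
cat > h.py <<'E'
import numpy as np,cv2
from plant import bot
C={n:bot.camera_info(n) for n in("scene","side")}
def P(n):
    i=C[n];K=np.array([[i['fx'],0,i['cx']],[0,i['fy'],i['cy']],[0,0,1]]);return K@i['camera_from_world'][:3]
def tri(a,b):
    X=cv2.triangulatePoints(P("scene"),P("side"),np.array(a,float).reshape(2,1),np.array(b,float).reshape(2,1));X=X[:3,0]/X[3]
    r=[ (lambda q:q[:2]/q[2]-uv)(P(n)@np.r_[X,1]) for n,uv in(("scene",a),("side",b))]
    return X,np.abs(r).max()
E
python3 - <<'E'
from h import *
from scipy.optimize import least_squares
pts=dict(finial=((583,264),(305,66)),nose=((570,368),(380,94)),knobend=((232,430),(548,247)),tip=((460,472),(521,132)),buf=((517,321),(311,144)),pivot=((180,302),(396,320)),hpost=((75,131),(253,393)),gbtop=((435,364),(462,122)))
W={}
for k,(a,b) in pts.items():
    a=(np.array(a)+.5)/5-.5+[290,190];b=(np.array(b)+.5)/3.75-.5+[230,145]
    W[k],r=tri(a,b);print(k,W[k].round(1),round(r,2))
def mod(p):
    hx,hy,ps,th,zo=p
    g=lambda x,y:(np.cos(th)*x+np.sin(th)*y,-np.sin(th)*x+np.cos(th)*y)
    M=dict(finial=(15,-233,120),knobend=(*g(-66,-170),85),tip=(*g(-14,-253),85),pivot=(*g(-20,-85),85),gbtop=(*g(6,-218),112))
    c,s=np.cos(ps),np.sin(ps)
    return {k:np.array([hx+c*x-s*y,hy+s*x+c*y,z+zo]) for k,(x,y,z) in M.items()}
f=lambda p:np.concatenate([v-W[k] for k,v in mod(p).items()])
r=least_squares(f,[450,100,0,.4,0]);print(r.x.round(4))
for k,v in mod(r.x).items():print(k,(v-W[k]).round(1))
c,s=np.cos(r.x[2]),np.sin(r.x[2])
for k in W:d=W[k]-[r.x[0],r.x[1],0];print(k,'case',np.round([c*d[0]+s*d[1],-s*d[0]+c*d[1],d[2]],1))
E
```

```text
finial [641.1 -45.4 119.5] 0.56
nose [603.3 -62.1  94.3] 0.35
knobend [496.5  36.4  85.1] 0.15
tip [524.6 -55.   85.6] 0.26
buf [632.5 -21.4  86.2] 0.29
pivot [560.8 107.   86. ] 0.21
hpost [609.4 200.8 116.8] 0.84
gbtop [552.5 -25.2 110.4] 0.41
[ 6.023259e+02  1.853099e+02  1.022000e-01  3.583000e-01 -6.560000e-02]
finial [-0.1  0.5  0.4]
knobend [-1.1  1.2 -0.1]
tip [ 0.1 -0.9 -0.7]
pivot [ 0.6  1.1 -1. ]
gbtop [ 0.5 -1.9  1.5]
finial case [  15.  -233.5  119.5]
nose case [ -24.3 -246.2   94.3]
knobend case [-120.5 -137.3   85.1]
tip case [-101.8 -231.2   85.6]
buf case [   8.9 -208.7   86.2]
pivot case [-49.2 -73.6  86. ]
hpost case [  8.6  14.7 116.8]
gbtop case [ -71.1 -204.3  110.4]
```

The fit is good to about 1–2 mm: hinge at (602, 185), case yaw 0.102, gate at 0.358. Going over to the knob at height.

>>> step_arm --targets '[0.4,0.49,-0.35,0,0,0,0,0.4,0.97,-0.7,0,0,0,0,0.4,0.97,-0.7,0,0,0,0]'

```text
time: 0.48
tool_pos: [270.4, -376.3, 218.8]
tcp_rot: [-3.14, -0.001, 0.411]
contact_force: [0.1, -0.6, -0.7]
grip_width: 66.4
finger_force: 0.0
```

>>> step_arm --targets '[0.4,0.49,-0.35,0,0,0,0,0.4,0.97,-0.7,0,0,0,0,0.4,0.97,-0.7,0,0,0,0]'

```text
time: 0.85
tool_pos: [331.7, -274.5, 218.8]
tcp_rot: [-3.141, -0.0, 0.411]
contact_force: [0.1, -0.7, 0.1]
grip_width: 38.3
finger_force: 0.0
```

>>> step_arm --targets '[0.4,0.49,-0.35,0,0,0,0,0.4,0.97,-0.7,0,0,0,0,0.4,0.97,-0.7,0,0,0,0]'

```text
time: 1.23
tool_pos: [393.1, -172.6, 218.7]
tcp_rot: [3.142, -0.0, 0.411]
contact_force: [-0.8, 0.8, -0.4]
grip_width: 36.6
finger_force: 0.0
```

>>> step_arm --targets '[0.4,0.49,-0.35,0,0,0,0,0.4,0.97,-0.7,0,0,0,0,0.4,0.97,-0.7,0,0,0,0]'

```text
time: 1.6
tool_pos: [454.6, -70.6, 218.5]
tcp_rot: [3.141, -0.0, 0.41]
contact_force: [0.2, -0.1, 0.4]
grip_width: 36.7
finger_force: 0.0
```

>>> step_arm --targets '[0.4,0.49,-0.35,0,0,0,0.2,0.4,0.97,-0.7,0,0,0,0.4,0.4,0.97,-0.7,0,0,0,0.6,0.4,0.97,-0.7,0,0,0,0.84,0.4,0.97,-0.7,0,0,0,0.84,0.4,0.97,-0.7,0,0,0,0.84]'

```text
time: 2.35
tool_pos: [514.8, 29.5, 218.7]
tcp_rot: [3.141, -0.0, -0.251]
contact_force: [-0.8, -0.6, -0.5]
grip_width: 37.1
finger_force: 0.0
```

```bash
cat >> h.py <<'E'
from scipy.spatial.transform import Rotation as Ro
def wpix(X):
    o=bot.get_obs();i=bot.camera_info("wrist")
    T=np.eye(4);T[:3,:3]=Ro.from_euler('xyz',o['tcp_rot']).as_matrix();T[:3,3]=o['tool_pos']
    q=np.linalg.inv(T@i['hand_eye'])@np.r_[X,1];return np.array([i['fx']*q[0]/q[2]+i['cx'],i['fy']*q[1]/q[2]+i['cy']])
def case2w(x,y,z,th=None,H=(602.3,185.3,.1022)):
    if th is not None:x,y=np.cos(th)*x+np.sin(th)*y,-np.sin(th)*x+np.cos(th)*y
    c,s=np.cos(H[2]),np.sin(H[2]);return np.array([H[0]+c*x-s*y,H[1]+s*x+c*y,z])
E
python3 - <<'E'
from h import *
for n,X in dict(knobend=case2w(-66,-170,85,.358),knobroot=case2w(-18,-170,85,.358),tip=case2w(-14,-253,85,.358),nose=case2w(-24.3,-246,94),grasp=case2w(-45,-170,85,.358),gtopfront=case2w(-6,-218,112,.358)).items():print(n,X.round(1),wpix(X).round(1))
p,d=bot.capture("wrist");cv2.imwrite("pics/w1.png",p)
E
```

```text
knobend [495.4  37.5  85. ] [312.  247.2]
knobroot [541.9  25.4  85. ] [312.2 189.2]
tip [524.7 -55.9  85. ] [418.9 184.7]
nose [603.2 -61.9  94. ] [411.5  76.1]
grasp [515.8  32.2  85. ] [312.1 222.5]
gtopfront [541.3 -24.1 112. ] [379.9 179.9]
```

View pics/w1.png

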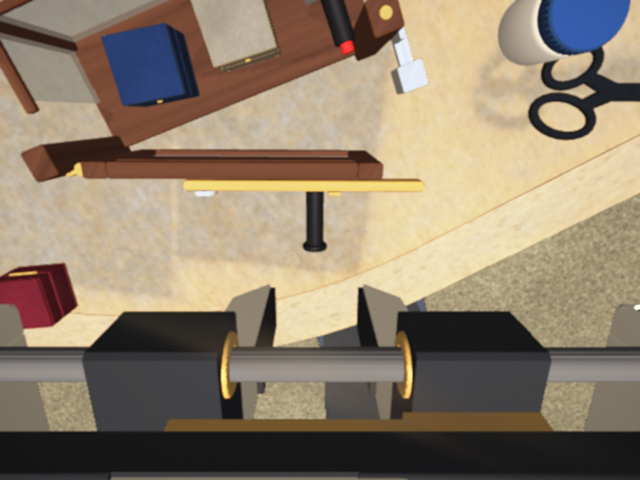

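The wrist view confirms the pose: bar level at row 185, knob end at (315,246), about 1.5–2 mm to tool −y of the finger axis. Descending with that correction.

>>> step_arm --targets '[0.4,0,-0.02,0.5,0,0,0,0.4,0,-0.02,0.9,0,0,0,0.4,0,-0.02,0.9,0,0,0]'

```text
time: 2.78
tool_pos: [513.2, 32.8, 126.6]
tcp_rot: [3.14, 0.006, -0.252]
contact_force: [-0.3, -0.2, 0.2]
grip_width: 36.6
finger_force: 0.0
```

>>> step_arm --targets '[0.4,0,0,0.2,0,0,0,0.4,0,0,0.38,0,0,0,0.4,0,0,0.38,0,0,0,0.4,0,0,0.38,0,0,0]'

```text
time: 3.28
tool_pos: [516.3, 32.8, 92.5]
tcp_rot: [-3.141, -0.003, -0.253]
contact_force: [0.4, -0.2, 0.4]
grip_width: 36.6
finger_force: 0.0
```

>>> step_arm --targets '[0.22,0,0,0,0,0,0,0.22,0,0,0,0,0,0,0.22,0,0,0,0,0,0]'

```text
time: 3.65
tool_pos: [515.3, 33.1, 91.1]
tcp_rot: [3.142, -0.0, -0.253]
contact_force: [0.5, 0.2, -0.1]
grip_width: 20.5
finger_force: 0.0
```

```bash
python3 - <<'E'
from h import *
p,d=bot.capture("wrist");cv2.imwrite("pics/w2.png",p[120:480,120:520])
E
```

```text
(no output)
```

View pics/w2.png

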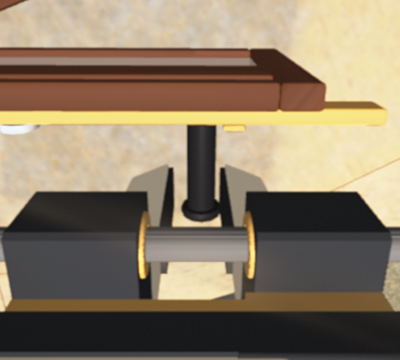

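The pin at crop x≈201 sits about 1.5 mm to +y of the pad middle (197.5). Nudging over, then gripping.

>>> step_arm --targets '[0.22,0,0.015,0,0,0,0,0.22,0,0.015,0,0,0,0,0.0,0,0.015,0,0,0,0,0.0,0,0.015,0,0,0,0,0.0,0,0.015,0,0,0,0]'

```text
time: 4.32
tool_pos: [514.8, 31.7, 90.8]
tcp_rot: [3.142, -0.0, -0.253]
contact_force: [-0.6, -0.2, 0.1]
grip_width: 0.6
finger_force: 0.0
```

```bash
python3 - <<'E'
from h import *
o=bot.get_obs();print(o['tool_pos'],o['grip_width'])
for n,X in dict(knobend=case2w(-66,-170,85,.358),root=case2w(-18,-170,85,.358),grasp=o['tool_pos']-[0,0,6],tip=o['tool_pos']-[0,0,25]).items():print(n,wpix(X).round(1)-[120,120])
p,d=bot.capture("wrist");q,_=bot.capture("side")
q=cv2.resize(q[140:280,280:420],(400,400),interpolation=cv2.INTER_CUBIC)
cv2.imwrite("pics/w3.png",np.hstack([p[120:520,120:520],q[:360]]))
E
```

```text
[514.83206752  31.67505183  90.78147971] 0.5995261545221202
knobend [193.5 209.8]
root [193.8 119.4]
grasp [195.2 173.2]
tip [195.3 157.5]
```

View pics/w3.png

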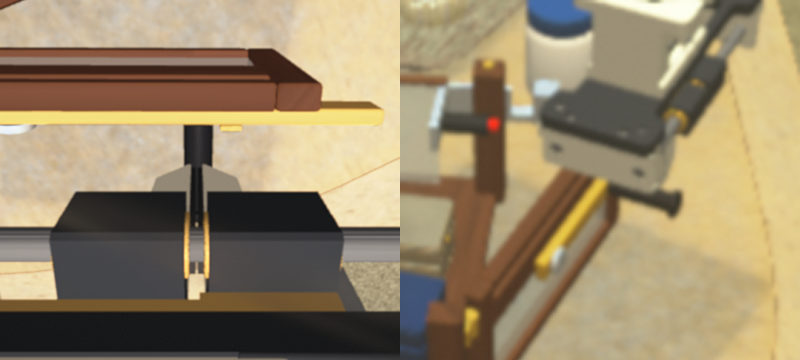

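```bash
python3 - <<'E'
from h import *
p,d=bot.capture("wrist");o=bot.get_obs();i=bot.camera_info("wrist")
T=np.eye(4);T[:3,:3]=Ro.from_euler('xyz',o['tcp_rot']).as_matrix();T[:3,3]=o['tool_pos']
v,u=np.mgrid[0:480,0:640];q=np.stack([(u-i['cx'])/i['fx']*d,(v-i['cy'])/i['fy']*d,d,np.ones_like(d)],-1)@i['hand_eye'].T
for r in range(255,350,8):print(r,[tuple(q[r,c,[0,1,2]].round(0).astype(int)) for c in (300,308,312,316,320,324,332,345)],p[r,316])
print(bot.get_obs()['grip_width'])
E
```

```text
255 [(np.int64(-12), np.int64(-11), np.int64(91)), (np.int64(22), np.int64(-3), np.int64(0)), (np.int64(22), np.int64(-1), np.int64(-1)), (np.int64(23), np.int64(0), np.int64(-1)), (np.int64(23), np.int64(2), np.int64(-1)), (np.int64(22), np.int64(4), np.int64(0)), (np.int64(21), np.int64(8), np.int64(2)), (np.int64(-11), np.int64(21), np.int64(90))] [51 50 54]
263 [(np.int64(-17), np.int64(-11), np.int64(90)), (np.int64(18), np.int64(-3), np.int64(0)), (np.int64(19), np.int64(-1), np.int64(-1)), (np.int64(19), np.int64(0), np.int64(-1)), (np.int64(19), np.int64(2), np.int64(-1)), (np.int64(19), np.int64(4), np.int64(-1)), (np.int64(17), np.int64(8), np.int64(3)), (np.int64(-17), np.int64(21), np.int64(90))] [50 50 53]
271 [(np.int64(-24), np.int64(-11), np.int64(91)), (np.int64(14), np.int64(-3), np.int64(1)), (np.int64(15), np.int64(-1), np.int64(-1)), (np.int64(15), np.int64(0), np.int64(-2)), (np.int64(14), np.int64(2), np.int64(0)), (np.int64(15), np.int64(4), np.int64(-1)), (np.int64(13), np.int64(8), np.int64(3)), (np.int64(-24), np.int64(21), np.int64(92))] [51 49 51]
279 [(n
[... 2641 characters left out ...]
 np.int64(-1), np.int64(-87)), (np.int64(10), np.int64(-1), np.int64(-47)), (np.int64(-4), np.int64(0), np.int64(-24)), (np.int64(10), np.int64(2), np.int64(-48)), (np.int64(34), np.int64(2), np.int64(-86)), (np.int64(36), np.int64(4), np.int64(-90)), (np.int64(36), np.int64(7), np.int64(-90))] [36 35 36]
343 [(np.int64(37), np.int64(-3), np.int64(-94)), (np.int64(34), np.int64(-1), np.int64(-90)), (np.int64(10), np.int64(-1), np.int64(-52)), (np.int64(-8), np.int64(0), np.int64(-24)), (np.int64(10), np.int64(2), np.int64(-53)), (np.int64(34), np.int64(2), np.int64(-90)), (np.int64(36), np.int64(4), np.int64(-93)), (np.int64(37), np.int64(7), np.int64(-94))] [ 73  91 103]
0.22241511197584846
```

The depth map shows that the finger faces end about 12 mm *behind* the TCP, not 25 mm ahead. The gripper body also begins about 38 mm farther back than stated. So the fingers closed just above the pin. That agrees with zero finger force and the pin top sitting where expected, at tool z≈-1. I'll reopen, centre by +1 mm, and go lower in small steps while watching the force.

>>> step_arm --targets '[0.4,0,0.01,0,0,0,0,0.4,0,0.01,0,0,0,0,0.4,0,0.01,0,0,0,0,0.4,0,0.01,0,0,0,0]'

```text
time: 4.97
tool_pos: [514.6, 30.7, 90.8]
tcp_rot: [3.142, -0.0, -0.253]
contact_force: [-0.2, 0.5, 0.4]
grip_width: 34.8
finger_force: 0.0
```

>>> step_arm --targets '[0.4,0,0,0.07,0,0,0,0.4,0,0,0.14,0,0,0,0.4,0,0,0.14,0,0,0]'

```text
time: 5.35
tool_pos: [514.0, 30.7, 75.9]
tcp_rot: [3.141, 0.002, -0.253]
contact_force: [0.0, -0.4, -0.2]
grip_width: 36.7
finger_force: 0.0
```

```bash
cat >> h.py <<'E'
def wcloud():
    p,d=bot.capture("wrist");i=bot.camera_info("wrist")
    v,u=np.mgrid[0:480,0:640];return p,np.stack([(u-i['cx'])/i['fx']*d,(v-i['cy'])/i['fy']*d,d,np.ones_like(d)],-1)@i['hand_eye'].T
E
python3 - <<'E'
from h import *
p,q=wcloud();cv2.imwrite("pics/w4.png",p)
for c in range(270,366,6):print(c,[tuple(int(a) for a in q[r,c,:3].round(0)) for r in (240,260,275,285,290,295,300,310)])
E
```

```text
270 [(41, -16, -37), (-9, -30, 75), (-20, -31, 76), (12, -20, -10), (10, -20, -11), (10, -19, -17), (10, -19, -21), (10, -18, -29)]
276 [(41, -14, -37), (-9, -26, 75), (-20, -27, 75), (-28, -27, 76), (-32, -27, 76), (-35, -27, 75), (-39, -27, 76), (-1, -18, -9)]
282 [(41, -12, -36), (-10, -22, 76), (-20, -23, 75), (-28, -23, 76), (-32, -23, 76), (-35, -23, 75), (-39, -23, 75), (-47, -23, 75)]
288 [(41, -9, -36), (-10, -18, 76), (-21, -19, 76), (-28, -19, 75), (-31, -19, 75), (-36, -19, 77), (-40, -19, 77), (-47, -19, 75)]
294 [(41, -7, -37), (-10, -14, 76), (-20, -15, 76), (-28, -15, 75), (-32, -15, 76), (-35, -15, 76), (-39, -15, 75), (-47, -15, 76)]
300 [(42, -5, -37), (24, -6, -12), (17, -7, -12), (12, -7, -10), (10, -7, -11), (7, -7, -10), (5, -7, -11), (-47, -11, 76)]
306 [(41, -3, -37), (26, -4, -16), (19, -4, -15), (14, -4, -15), (12, -4, -15), (9, -4, -14), (7, -4, -16), (2, -4, -15)]
312 [(41, -1, -36), (26, -1, -16), (19, -1, -16), (15, -1, -16), (12, -1, -16), (10, -1, -16), (8, -1, -17), (3, -1, -17)]
318 [(41, 1, -37), (26, 1, -15), (19, 1, -16), (15, 1, -17), (13, 1, -1
[... 192 characters left out ...]
18, 6, -13), (13, 6, -13), (10, 7, -12), (8, 7, -13), (6, 7, -13), (0, 7, -11)]
336 [(42, 7, -38), (-10, 14, 77), (-20, 14, 76), (-28, 14, 75), (-31, 14, 75), (-35, 14, 75), (-39, 14, 76), (-47, 14, 75)]
342 [(42, 9, -38), (25, 11, -13), (-20, 18, 75), (-28, 18, 76), (-31, 18, 75), (-36, 18, 76), (-39, 18, 76), (-46, 18, 75)]
348 [(42, 12, -38), (25, 14, -15), (-20, 22, 75), (-28, 22, 76), (-32, 22, 76), (-35, 22, 75), (-39, 22, 76), (-47, 23, 75)]
354 [(41, 14, -36), (25, 16, -13), (-21, 26, 76), (-28, 26, 76), (-31, 26, 75), (-35, 26, 75), (-39, 27, 76), (-47, 27, 77)]
360 [(41, 16, -36), (25, 19, -14), (-20, 30, 76), (-27, 30, 75), (10, 20, -11), (10, 19, -16), (9, 19, -18), (5, 19, -21)]
```

>>> step_arm --targets '[0.4,0,0,0.1,0,0,0,0.4,0,0,0.19,0,0,0,0.4,0,0,0.19,0,0,0,0.22,0,0,0.19,0,0,0,0.22,0,0,0.19,0,0,0,0.22,0,0,0.19,0,0,0]'

```text
time: 6.15
tool_pos: [514.7, 30.7, 58.0]
tcp_rot: [-3.142, -0.001, -0.253]
contact_force: [-0.7, -0.2, -0.0]
grip_width: 20.7
finger_force: 0.0
```

>>> step_arm --targets '[0,0,0,0,0,0,0,0,0,0,0,0,0,0,0,0,0,0,0,0,0,0,0,0,0,0,0,0]'

```text
time: 6.65
tool_pos: [514.8, 30.9, 57.9]
tcp_rot: [-3.141, -0.001, -0.253]
contact_force: [0.4, 1.7, -0.0]
grip_width: 13.1
finger_force: 30.0
```

The pin is gripped (13 mm, 30 N). Lifting the bar to about 0.2 rad.

>>> step_arm --targets '[0,0,-0.002,-0.05,0,0,0,0,0,-0.008,-0.11,0,0,0,0,0,-0.017,-0.17,0,0,0,0,0,-0.017,-0.17,0,0,0]'

```text
time: 7.15
tool_pos: [515.1, 32.4, 75.3]
tcp_rot: [3.142, -0.001, -0.253]
contact_force: [2.2, 3.3, -3.1]
grip_width: 12.8
finger_force: 30.0
```

```bash
python3 - <<'E'
from h import *
o=bot.get_obs();print({k:np.round(v,2).tolist() for k,v in o.items() if k in('tool_pos','tcp_rot','contact_force','moment')})
# Path from measured grasp: knob radius etc in case frame
H=np.array([602.3,185.3]);ps=.1022
v=o['tool_pos'][:2]-H;R=np.hypot(*v);a=np.arctan2(v[1],v[0]);print('R',R,'a',a)
T0=Ro.from_euler('xyz',o['tcp_rot'])
for th in (.3,.25,.2,.15,.1,.05,.03,.01,0,-.01,-.02,-.03):
    da=.358-th;p=H+R*np.array([np.cos(a+da),np.sin(a+da)])
    d=T0.inv().apply(np.r_[p-o['tool_pos'][:2],0]);print(th,(d/100).round(3),'turn',round(-da/(np.pi/4),3),p.round(1))
E
```

```text
{'tool_pos': [515.1, 32.37, 75.3], 'tcp_rot': [3.14, -0.0, -0.25], 'contact_force': [2.19, 3.31, -3.13], 'moment': [0.35, -0.17, -0.01]}
R 176.04042907864005 a -2.089002299407882
0.3 [0.099 0.024 0.   ] turn -0.074 [524.1  27.6]
0.25 [0.186 0.04  0.   ] turn -0.138 [532.1  23.9]
0.2 [0.273 0.051 0.   ] turn -0.201 [540.3  20.6]
0.15 [0.361 0.059 0.   ] turn -0.265 [548.6  17.7]
0.1 [0.449 0.062 0.   ] turn -0.328 [557.   15.2]
0.05 [0.537 0.06  0.   ] turn -0.392 [565.6  13.1]
0.03 [0.572 0.058 0.   ] turn -0.418 [569.   12.4]
0.01 [0.607 0.056 0.   ] turn -0.443 [572.5  11.8]
0 [0.625 0.054 0.   ] turn -0.456 [574.2  11.5]
-0.01 [0.642 0.052 0.   ] turn -0.469 [576.   11.2]
-0.02 [0.66 0.05 0.  ] turn -0.481 [577.7  11. ]
-0.03 [0.677 0.048 0.   ] turn -0.494 [579.4  10.7]
```

>>> step_arm --targets '[0,0.05,0.013,0,0,0,-0.037,0,0.099,0.024,0,0,0,-0.074,0,0.186,0.04,0,0,0,-0.138,0,0.273,0.051,0,0,0,-0.201,0,0.361,0.059,0,0,0,-0.265,0,0.361,0.059,0,0,0,-0.265]'

```text
time: 7.9
tool_pos: [549.1, 17.4, 74.6]
tcp_rot: [-3.141, -0.0, -0.044]
contact_force: [1.6, 3.9, -2.2]
grip_width: 13.3
finger_force: 30.0
```

```bash
cat > st.py <<'E'
from h import *
import sys
o=bot.get_obs();F=np.mean([bot.get_obs()['contact_force'] for _ in range(1)],0)
H=np.array([602.3,185.3]);T0=Ro.from_euler('xyz',o['tcp_rot']);R=176.04;p0=o['tool_pos'][:2];v=p0-H
th=.358-((np.arctan2(v[1],v[0])+2.089));print('t',o['time'],'R',np.hypot(*v).round(2),'th_est',round(th,4),'yaw',o['tcp_rot'][2].round(4),'z',o['tool_pos'][2].round(1),'F tool',T0.inv().apply(o['contact_force']).round(2),'grip',o['finger_force'])
for t in map(float,sys.argv[1:]):
    b=-2.089+.358-t;p=H+R*np.array([np.cos(b),np.sin(b)])
    print(t,(T0.inv().apply(np.r_[p-p0,0])/100).round(3)[:2],'turn',round(-(-.253+.358-t-o['tcp_rot'][2])/(np.pi/4),3))
E
python3 st.py .1 .05 .03 .01 0
```

```text
t 7.9 R 176.12 th_est 0.1468 yaw -0.0442 z 74.6 F tool [ 1.47 -3.97  2.2 ] grip 29.999796152114868
0.1 [0.08  0.019] turn -0.063
0.05 [0.167 0.035] turn -0.126
0.03 [0.201 0.041] turn -0.152
0.01 [0.236 0.046] turn -0.177
0.0 [0.254 0.048] turn -0.19
```

>>> step_arm --targets '[0,0.04,0.003,0,0,0,-0.032,0,0.08,0.01,0,0,0,-0.063,0,0.12,0.018,0,0,0,-0.095,0,0.167,0.026,0,0,0,-0.126,0,0.2,0.032,0,0,0,-0.152,0,0.2,0.032,0,0,0,-0.152]'

```text
time: 8.65
tool_pos: [568.9, 12.7, 74.9]
tcp_rot: [3.14, -0.001, 0.076]
contact_force: [-0.2, -5.1, -1.8]
grip_width: 13.2
finger_force: 30.0
```

```bash
python3 st.py .02 .01 0 -.01 -.02 -.03
python3 - <<'E'
from h import *
q,_=bot.capture("side");s,_=bot.capture("scene")
f=lambda a:cv2.resize(a,(400,400),interpolation=cv2.INTER_CUBIC)
cv2.imwrite("pics/s5.png",np.hstack([f(q[140:260,270:390]),f(s[210:310,350:450])]))
E
```

```text
t 8.65 R 175.84 th_est 0.0308 yaw 0.0755 z 74.9 F tool [-0.63  5.03  1.79] grip 30.000830590724945
0.02 [0.018 0.007] turn -0.012
0.01 [0.035 0.011] turn -0.025
0.0 [0.052 0.015] turn -0.038
-0.01 [0.069 0.019] turn -0.05
-0.02 [0.086 0.023] turn -0.063
-0.03 [0.103 0.027] turn -0.076
```

View pics/s5.png

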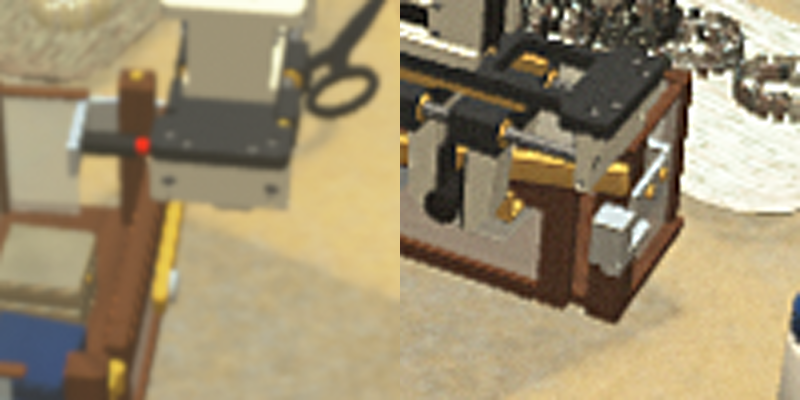

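The scene view shows the bar raised well above the nose, and the gate almost shut. Now inching in, watching for the buffer.

>>> step_arm --targets '[0,0.018,0.007,0,0,0,-0.012,0,0.035,0.011,0,0,0,-0.025,0,0.05,0.015,0,0,0,-0.038,0,0.05,0.015,0,0,0,-0.038,0,0.05,0.015,0,0,0,-0.038]'

```text
time: 9.38
tool_pos: [573.9, 11.8, 74.9]
tcp_rot: [3.141, -0.001, 0.105]
contact_force: [-0.5, -5.2, -1.6]
grip_width: 12.8
finger_force: 30.0
```

```bash
python3 st.py -.01 -.02 -.03
```

```text
t 9.375 R 175.8 th_est 0.0022 yaw 0.1051 z 74.9 F tool [-1.06  5.16  1.6 ] grip 30.00223606824875
-0.01 [0.02  0.008] turn -0.013
-0.02 [0.037 0.012] turn -0.025
-0.03 [0.054 0.016] turn -0.038
```

>>> step_arm --targets '[0,0.01,0.008,0,0,0,-0.006,0,0.018,0.012,0,0,0,-0.013,0,0.018,0.012,0,0,0,-0.013,0,0.018,0.012,0,0,0,-0.013]'

```text
time: 9.88
tool_pos: [574.5, 11.6, 74.4]
tcp_rot: [-3.141, 0.002, 0.115]
contact_force: [-3.8, -2.0, -2.3]
grip_width: 13.2
finger_force: 30.0
```

>>> step_arm --targets '[0,0.01,0.002,0,0,0,-0.006,0,0.01,0.002,0,0,0,-0.006,0,0.01,0.002,0,0,0,-0.006]'

```text
time: 10.25
tool_pos: [575.3, 11.4, 74.4]
tcp_rot: [-3.141, 0.002, 0.12]
contact_force: [-4.9, -3.5, -2.6]
grip_width: 12.6
finger_force: 30.0
```

```bash
python3 st.py -.02 -.03 -.04
```

```text
t 10.25 R 175.95 th_est -0.0061 yaw 0.1197 z 74.4 F tool [-5.28  2.86  2.58] grip 30.026400983333588
-0.02 [0.023 0.007] turn -0.007
-0.03 [0.04  0.012] turn -0.019
-0.04 [0.057 0.016] turn -0.032
```

Buffer contact at about x=574.4. Pressing on gently to about 3.4 mm at the knob.

>>> step_arm --targets '[0,0.007,0.003,0,0,0,0,0,0.014,0.005,0,0,0,-0.003,0,0.014,0.005,0,0,0,-0.003,0,0.014,0.005,0,0,0,-0.003]'

```text
time: 10.75
tool_pos: [576.3, 11.2, 74.2]
tcp_rot: [-3.141, 0.004, 0.122]
contact_force: [-6.5, -2.7, -2.7]
grip_width: 12.9
finger_force: 30.0
```

>>> step_arm --targets '[0,0.006,0.002,0,0,0,-0.003,0,0.012,0.003,0,0,0,-0.006,0,0.012,0.003,0,0,0,-0.006,0,0.012,0.003,0,0,0,-0.006]'

```text
time: 11.25
tool_pos: [577.1, 11.1, 74.1]
tcp_rot: [-3.141, 0.004, 0.127]
contact_force: [-7.7, -2.0, -1.2]
grip_width: 13.0
finger_force: 30.0
```

```bash
python3 st.py -.02 -.03 -.04
```

```text
t 11.25 R 176.01 th_est -0.0166 yaw 0.1269 z 74.1 F tool [-7.92  1.05  1.26] grip 30.009131133556366
-0.02 [0.006 0.002] turn 0.002
-0.03 [0.023 0.006] turn -0.01
-0.04 [0.04  0.011] turn -0.023
```

>>> step_arm --targets '[0,0.005,0.001,0,0,0,0,0,0.005,0.004,0.03,0,0,0,0,0.005,0.008,0.06,0,0,0,0,0.005,0.011,0.09,0,0,0,0,0.005,0.011,0.09,0,0,0]'

```text
time: 11.88
tool_pos: [577.9, 10.0, 65.4]
tcp_rot: [-3.141, 0.004, 0.127]
contact_force: [-7.3, -3.2, 1.0]
grip_width: 12.9
finger_force: 30.0
```

```bash
python3 st.py -.02
```

```text
t 11.875 R 176.98 th_est -0.0219 yaw 0.1267 z 65.4 F tool [-7.68  2.25 -1.01] grip 30.00229686498642
-0.02 [-0.001 -0.01 ] turn 0.002
```

>>> step_arm --targets '[0,0,0.002,0.02,0,0,0,0,0,0.004,0.04,0,0,0,0,0,0.004,0.04,0,0,0]'

```text
time: 12.25
tool_pos: [578.0, 9.8, 61.4]
tcp_rot: [-3.14, 0.004, 0.127]
contact_force: [-7.1, -2.6, 0.9]
grip_width: 12.9
finger_force: 30.0
```

```bash
python3 st.py -.02;python3 - <<'E'
from h import *
s,_=bot.capture("scene");q,_=bot.capture("side")
f=lambda a:cv2.resize(a,(400,400),interpolation=cv2.INTER_CUBIC)
cv2.imwrite("pics/s6.png",np.hstack([f(q[140:260,270:390]),f(s[230:290,370:430])]))
E
```

```text
t 12.25 R 177.2 th_est -0.0228 yaw 0.1267 z 61.4 F tool [-7.36  1.72 -0.83] grip 30.00142067670822
-0.02 [-0.002 -0.013] turn 0.002
```

View pics/s6.png

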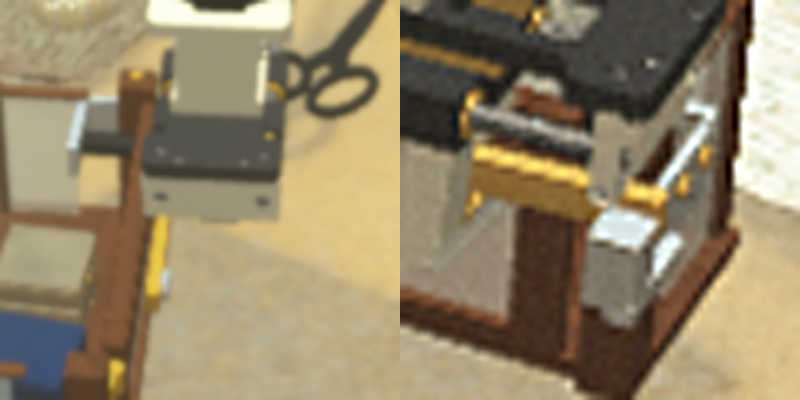

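The scene crop shows the bar passing behind the nose and hidden by it near (610,215). Lowering the rest of the way, then easing the push off so the nose takes the load.

>>> step_arm --targets '[0,0,0.001,0.015,0,0,0,0,0,0.002,0.03,0,0,0,0,0,0.002,0.03,0,0,0]'

```text
time: 12.72
tool_pos: [578.1, 9.7, 58.6]
tcp_rot: [-3.14, 0.003, 0.127]
contact_force: [-8.3, -1.6, 1.4]
grip_width: 13.2
finger_force: 30.0
```

>>> step_arm --targets '[0,-0.01,0,0,0,0,0,0,-0.02,0,0,0,0,0,0,-0.02,0,0,0,0,0]'

```text
time: 13.1
tool_pos: [577.0, 9.8, 58.9]
tcp_rot: [-3.14, 0.001, 0.126]
contact_force: [-5.7, -0.3, 2.6]
grip_width: 13.4
finger_force: 30.0
```

```bash
python3 st.py -.02
```

```text
t 13.1 R 177.27 th_est -0.017 yaw 0.1264 z 58.9 F tool [-5.65 -0.41 -2.61] grip 30.02974033355713
-0.02 [ 0.008 -0.01 ] turn 0.002
```

>>> step_arm --targets '[0,-0.01,0,0,0,0,0,0,-0.01,0,0,0,0,0]'

```text
time: 13.35
tool_pos: [576.5, 9.9, 59.0]
tcp_rot: [-3.14, 0.0, 0.126]
contact_force: [-4.2, 2.4, 2.3]
grip_width: 13.0
finger_force: 30.1
```

>>> step_arm --targets '[0,-0.01,0,0,0,0,0,0,-0.01,0,0,0,0,0]'

```text
time: 13.6
tool_pos: [576.4, 9.9, 59.0]
tcp_rot: [-3.14, -0.002, 0.126]
contact_force: [-1.4, 5.0, 0.3]
grip_width: 13.1
finger_force: 30.1
```

The gate now rests on the nose (x stays at 576.4 while the push goes to about zero). Releasing and withdrawing upward.

>>> step_arm --targets '[0.35,0,0,0,0,0,0,0.35,0,0,0,0,0,0,0.35,0,0,0,0,0,0,0.35,0,0,0,0,0,0]'

```text
time: 14.1
tool_pos: [575.9, 8.5, 58.8]
tcp_rot: [3.141, -0.0, 0.126]
contact_force: [-0.4, 0.8, 0.3]
grip_width: 32.0
finger_force: 0.0
```

>>> step_arm --targets '[0.35,0,0,-0.1,0,0,0,0.35,0,0,-0.3,0,0,0,0.35,0,0,-0.6,0,0,0,0.35,0,0,-1,0,0,0,0.35,0,0,-1,0,0,0]'

```text
time: 14.72
tool_pos: [577.9, 8.4, 163.0]
tcp_rot: [3.14, -0.008, 0.126]
contact_force: [-1.0, 0.9, -0.2]
grip_width: 32.3
finger_force: 0.0
```

>>> step_arm --targets '[0.35,-0.4,0,-0.3,0,0,0,0.35,-0.9,0,-0.6,0,0,0,0.35,-0.9,0,-0.6,0,0,0,0.35,-0.9,0,-0.6,0,0,0]'

```text
time: 15.22
tool_pos: [486.7, -2.7, 218.7]
tcp_rot: [3.141, -0.0, 0.126]
contact_force: [-0.6, -0.2, 0.4]
grip_width: 31.9
finger_force: 0.0
```

```bash
python3 - <<'E'
from h import *
s,_=bot.capture("scene");q,_=bot.capture("side")
f=lambda a:cv2.resize(a,(400,400),interpolation=cv2.INTER_CUBIC)
cv2.imwrite("pics/s7.png",np.hstack([f(q[140:310,230:400]),f(s[190:320,300:430])]))
E
```

```text
(no output)
```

View pics/s7.png

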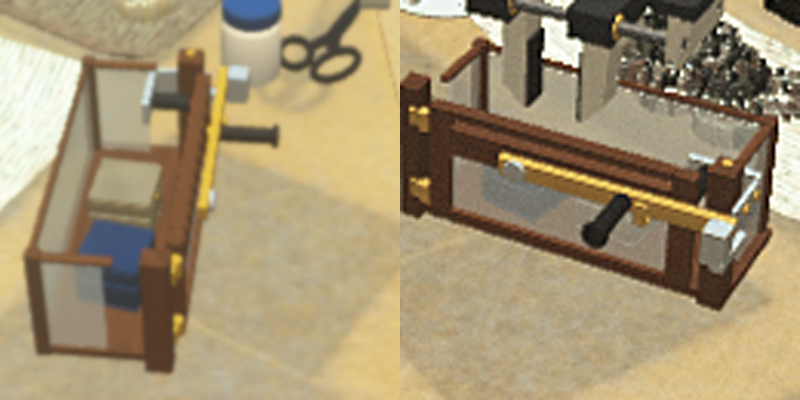

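The gate is shut, with the bar level and down behind the nose (scene crop around (715,225)). The boxes haven't moved and the gripper is clear, so I'm handing in.

```bash
python3 -c "
from plant import bot
print(bot.close_job())"
```

```text
the job is handed in; nothing more can be done
None
```

The gate is shut and stays shut with the bar level behind the catch and the gripper clear; the boxes look undisturbed, and the job was handed in at about 15 s of robot time.

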